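Load, lock and press a bronze blank on the hand press

ROBOT

A 6-joint arm with a two-finger parallel gripper is mounted at the origin on the work surface. World frame = base frame: x ahead of the robot, y to its left, z up, the work surface at z = 0. Lengths are in m, angles in degrees, forces in N, time in s.
With the tool pointing down it reaches from about 0.35 to 0.875 m from the base axis. Payload 15.5 kg.
Tool frame: the origin (TCP) lies midway between the tips of the shut fingers; the grasp point (between the pads) lies 19 mm behind it; z points along the fingers, x is the direction in which the jaws open and shut, and the axes are right-handed (so a half turn about z gives the same grasp; the last joint's range is limited). The gripper opens to 85 mm and grips with 20 to 120 N. Pads are 22 mm wide; open, the fingers measure 114 mm over their backs; the gripper's body (76 mm by 85 mm) begins 54 mm behind the grasp point. The pads swing forward as they close: fully open they stand 13 mm farther back than shut.
Start: joints at [61.679, 28.281, 77.091, -0, 74.628, -5.472], TCP at [0.243, 0.576, 0.231] pointing down, gripper open.
Joint ranges: [-166.48, 166.48], [-47.26, 123.95], [12.59, 153.08], [-70.14, 250.14], [6.76, 159.57], [-176.63, 176.63]. Speed limits (degrees/s): [108.29, 108.29, 147.25, 172.46, 172.46, 172.46].

INTERFACE

Orientations are given as a 3x3 rotation matrix whose columns are the frame's x, y, z axes.
In Python, from bench import move_to, line_to, move_joints, gripper_to, sleep, inverse_kinematics, read_camera, IKError, hand_in, get_clock, get_joint_pos, get_dq, get_joint_torque, get_eef_pos, get_eef_rot, get_force, get_torque, get_grip_width gives the robot as it stands. The module is installed in compiled form; this text tells all that it offers. Calls block until the motion is done:
- move_to(position, orientation): joint-space move of the TCP to a pose.
- line_to(position, orientation=None, vel=0.15): straight line of the TCP; orientation=None keeps the orientation; vel is the mean speed in m/s.
- move_joints(angles): joint-space move.
- gripper_to(opening, grip_force=None): finger opening in m; grip_force is the grip in N (None keeps the last); returns when the fingers have stopped.
- sleep(seconds).
- inverse_kinematics(position, orientation): joint angles nearest the present ones, or None.
- read_camera(name): name is "scene" or "top"; returns a dict with "image" (480x640x3 uint8, red, green, blue), "z_map" (480x640 float32, m along the optical axis (not along the pixel's ray), 0 where there is no reading), "K" (3x3 intrinsics, pixels), "origin" and "attitude" of the camera in the world. Camera axes: x right, y up, looking along -z (the intrinsics and any distortion apply to the point x, -y, -z); pixel columns grow to the right and rows downward; lengths in m; the calibration is good to about 2 mm. A picture is of the moment at which its call begins.
A pose or a line that the arm cannot do raises IKError and nothing moves.
- hand_in(): hands the job in, once; it reports no verdict.
Readings, each from a call of its own:
- get_clock(): time.
- get_joint_pos(): joint angles.
- get_dq(): joint speeds.
- get_joint_torque(): joint torques, N m.
- get_eef_pos(): TCP position.
- get_eef_rot(): TCP orientation.
- get_force(): force on the tool from outside, world axes, zero at the start.
- get_torque(): the same for the moment, N m.
- get_grip_width(): finger opening in m.
Only numpy, scipy, OpenCV 4.12 (cv2) and the standard library are available. Lean on these libraries where they do the work, as an engineer would, in place of code of your own. Each camera call takes 0.05 s, during which the arm holds its last target. There are 200 camera calls.

TASK

Lay the round bronze blank flat in the matching round pocket of the hand press's sliding die, then push the die fully home under the ram. Next turn the red lock knob on the sloped console clockwise until it clicks past its detent and stays there. Last, pull the lever right down so that the yellow pressing block bears on the blank, and leave it down; leave the square blank and the other parts on the bench where they stand.

Things in the scene. Friction and masses are not known exactly. Their poses are not given: they have to be found in the camera images.
- round_blank: bronze-coloured round blank to be pressed: flange 46 mm diameter, 8 mm thick with a 2 mm chamfer below, with a round hub 20 mm diameter on top, 32 mm tall overall; 0.13 to 0.25 kg. Origin: centre of the underside, z up. Lies on the bench at one of two spots, the square blank at the other
- square_blank: same colour and height but with a square flange 46 x 46 x 8 mm; does not fit the pocket; leave alone. Origin: centre of the underside
- press: green hand (arbor) press fixed to the bench, pose varies. Origin: bench level on the ram's axis; its y axis points from the ram to the column. Head: 70 (x) x 110 (y) mm, y -30 to +80 mm, z 165 to 290 mm; ram and pressing block in front of the column at x = y = 0. A bed 20 mm high and 110 mm wide with two low guide rails (26 mm high) reaches from the ram to y = -315 mm and carries the die
- pocket (a point): centre of the floor of the round pocket in the sliding die, z up: pocket 50 mm diameter with a 3 mm lead-in chamfer, 8 mm deep, its mouth 42 mm above the bench; the die plate is 80 x 80 x 22 mm
- die (a joint): slide of the die along the press's +y, m: 0 to 0.02 at the start (out in the open, to load), stop at 0.13 = fully home under the ram; about 1.5 N to slide, stays where left
- die_handle (a point): grip of the die's upright handle, a steel post 18 mm diameter with a red ball 24 mm diameter on top (ball centre 8 mm above this point, top 88 mm above the bench), 125 mm from the pocket centre on the side away from the column; moves with the die
- console: grey die-lock console fixed to the bench, pose varies; 130 x 120 mm foot, top face 110 x 110 mm sloping 35 degrees towards its own -x side (roughly towards the robot), about 125 mm high. Origin: centre of the underside
- knob_grip (a point): on the knob's axis at grip height, 30 mm off the sloped face. z: knob axis out of the face, 35 deg from vertical. x: along the red grip bar: 60 mm long, 14 mm wide, from 22 mm below to 8 mm above this point along z. Black skirt disc: 52 mm diameter, lowest 8.5 mm. Turns with the knob. Lug (at x +32 mm) and the plunger's block (36 to 61 mm from the axis, 20 mm high) stand low beside it
- knob (a joint): knob angle, rad, grows clockwise seen from outside the face: rests in a notch at 0 at the start (brass lug at the bar's end near the white dot); resists up to about 0.16 N m on the way to the detent's hump at 0.6 (lug at the plunger), past that it snaps by itself into the second notch at 1.2 (lug near the green dot) and rests there; stop at 1.35
- lever_ball (a point): centre of the black ball, 32 mm diameter, at the end of the press's steel lever
- lever_hinge (a point): centre of the lever's hinge, 200 mm from the ball centre, axes as press; the lever swings about its x axis in its y-z plane, towards -y from the hinge, 145 mm to the +x side of the ram; while up, keep the gripper's body clear of it
- lever (a joint): lever angle, rad, grows as it is pulled down: the lever stands (0.436 - value) above horizontal; 0 to 0.2 at the start, stop at 0.95; lowers the ram by 35 mm per rad and meets a seated blank near 0.74; needs about 3 to 5 N at the ball; stays where left
- pressing_block: yellow nylon pressing block, 40 x 40 x 18 mm, sprung under the ram. Origin: centre of its underside, about 85 to 92 mm above the bench with the lever up
- sleeve: copper-coloured bronze valve sleeve, 42 mm diameter, 70 mm tall, standing; leave alone. Origin: centre of the underside
- spool: polished steel valve spool, 34 mm diameter, 66 mm tall, standing; leave alone. Origin: centre of the underside
- lap_plug: black cast-iron lap plug, 36 mm diameter, 62 mm tall, standing; leave alone. Origin: centre of the underside
Things that resemble listed ones, but are neither listed nor needed, are in the scene too. What is shaped like the round_blank but pink is not meant.

How it is judged:
By the outcome, as a careful person would: the job done as asked, in the order asked, and still so for the second after the job is handed in, with the robot touching nothing.
It also fails if it takes over 72 s, if anything falls off the work surface, if the arm or the gripper's body presses on something with over 40 N, if the wrist force passes 120 N, or if a joint passes its speed limit or range.

## Working session

There is one attempt and no reset: what is moved stays moved. The work goes in short steps, each a Python script; the robot and the scene stay as the last script left them, time stands still between calls to the robot, and variables do not carry over. Pictures are saved under pics/ and viewed, about 8 in all and at most 12, crops included, and the job is handed in when it is done.

```bash
mkdir -p pics
cat > h.py <<'E'
import numpy as np, cv2
from bench import *
def cloud(c):
    K=c["K"];z=c["z_map"];v,u=np.mgrid[0:480,0:640]
    p=np.stack([(u-K[0,2])/K[0,0]*z,-(v-K[1,2])/K[1,1]*z,-z],-1)
    w=p@np.array(c["attitude"]).T+np.array(c["origin"])
    w[z<=0]=np.nan
    return w
def save(img,n): cv2.imwrite("pics/"+n,img[:,:,::-1])
E
python3 - <<'E'
from h import *
for n in("top","scene"):
    c=read_camera(n);save(c["image"],n+"0.png");np.savez(n+"0.npz",**c)
    print(n,c.keys(),c["K"],c["origin"],c["attitude"])
print(get_clock())
E
```

```text
top dict_keys(['image', 'z_map', 'K', 'origin', 'attitude']) [[524.86500132   0.         323.11230031]
 [  0.         524.86500132 249.30968241]
 [  0.           0.           1.        ]] [ 0.35756911 -0.03431712  1.29474763] [[-0.0357779   0.97825381 -0.20430231]
 [-0.99934061 -0.03375573  0.0133755 ]
 [ 0.00618826  0.20464614  0.97881646]]
scene dict_keys(['image', 'z_map', 'K', 'origin', 'attitude']) [[516.55511225   0.         313.05952148]
 [  0.         516.55511225 240.17913077]
 [  0.           0.           1.        ]] [1.31963674 0.40281265 0.74297338] [[-0.5348686  -0.42829024  0.72834268]
 [ 0.84464056 -0.2937903   0.44751489]
 [ 0.02231375  0.85454943  0.51889051]]
0.1
```

View pics/top0.png

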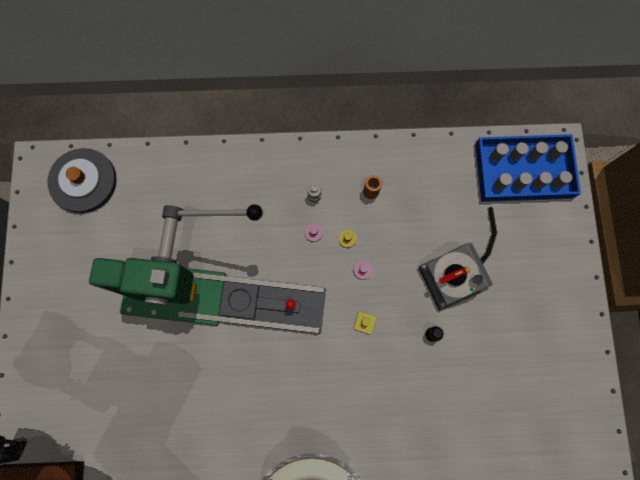

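View pics/scene0.png

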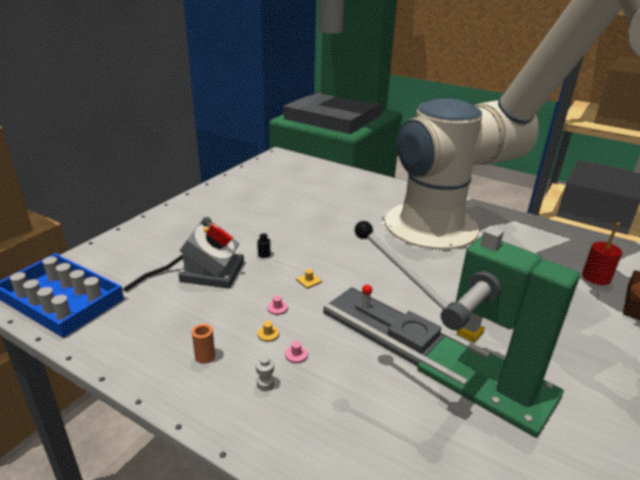

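Top view: round bronze blank at (347,239), square one at (365,322), pink decoys at (314,232) and (363,270). The pocket is at (239,299), die handle ball (290,305), lever ball (254,212), knob (455,275). The scene view agrees. Next I'll measure them.

```bash
cat > meas.py <<'E'
from h import *
def at(w,u,v,r=2):
    return np.nanmedian(w[v-r:v+r+1,u-r:u+r+1].reshape(-1,3),0)
def load(n):
    return dict(np.load(n))
E
python3 - <<'E'
from meas import *
np.set_printoptions(precision=4,suppress=True)
for n in("top","scene"):
    c=load(n+"0.npz");w=cloud(c);h=cv2.cvtColor(c["image"],cv2.COLOR_RGB2HSV)
    print(n,"nan",np.isnan(w[...,0]).mean(), "table z",np.nanmedian(w[400 if n=="top" else 400,250:300,2]))
    H,S,V=[h[...,i].astype(int) for i in range(3)]
    masks={"yel":(H>14)&(H<35)&(S>120)&(V>80),"red":((H<5)|(H>174))&(S>150)&(V>70),"blk":(V<28),"bra":(H>5)&(H<=14)&(S>120)&(V>80)}
    for k,m in masks.items():
        N,L,st,ce=cv2.connectedComponentsWithStats(m.astype(np.uint8))
        for i in range(1,N):
            if 12<st[i,4]<1500:
                q=w[L==i];q=q[~np.isnan(q[:,0])]
                if len(q)>5 and abs(np.median(q[:,1]))<.6 and q[:,2].max()>.005 and .2<np.median(q[:,0])<1: print(k,st[i,4],ce[i],"med",np.median(q,0),"zmin/max",np.percentile(q[:,2],[2,98]), "ext",np.percentile(q,98,axis=0)[:2]-np.percentile(q,2,axis=0)[:2])
# press rails direction: bed points z 0.015-0.03
c=load("top0.npz");w=cloud(c)
im=cv2.resize(c["image"][170:345,85:345],None,fx=3,fy=3,interpolation=cv2.INTER_CUBIC);save(im,"crop1.png")
E
```

```text
top nan 0.0039713541666666664 table z 0.0007476716951106965
yel 229 [347.0917 238.0568] med [ 0.6506 -0.1121  0.0099] zmin/max [0.0029 0.0358] ext [0.0406 0.04  ]
yel 19 [467.1579 268.7895] med [ 0.5445 -0.3736  0.1275] zmin/max [0.1182 0.1333] ext [0.0109 0.0085]
yel 30 [192.2667 291.7667] med [0.5175 0.2493 0.1097] zmin/max [0.1051 0.1395] ext [0.0377 0.009 ]
yel 335 [364.5791 322.4896] med [ 0.44   -0.1457  0.0098] zmin/max [0.0039 0.0351] ext [0.0463 0.047 ]
red 153 [451.7582 275.5556] med [ 0.5307 -0.3376  0.1243] zmin/max [0.0907 0.1423] ext [0.0276 0.0495]
red 72 [290.1667 303.9028] med [0.4838 0.0298 0.0856] zmin/max [0.0801 0.0909] ext [0.0182 0.0187]
blk 100 [102.04 199.53] med [0.7684 0.4979 0.016 ] zmin/max [0.0073 0.0241] ext [0.0804 0.0822]
blk 163 [254.1288 212.0429] med [0.6353 0.0813 0.3288] zmin/max [0.3219 0.3346] ext [0.026  0.0263]
blk 170 [490.0765 235.1118] med [ 0.6463 -0.4773  0.0154] zmin/max [0.008  0.0444] ext [0.1359 0.0474]
blk 77 [452.2468 268.3247] med [ 0.5517 -0.3466  0.1018] zmin/max [0.0919 0.1118] ext [0.0158 0.0298]
blk 351 [182.7578 287.6667] me
[... 1257 characters left out ...]
470.2895 333.4298] med [0.5412 0.2738 0.1048] zmin/max [0.0932 0.163 ] ext [0.0941 0.0372]
red 268 [218.944  235.0149] med [ 0.5409 -0.3383  0.112 ] zmin/max [0.0891 0.1349] ext [0.0221 0.0483]
red 65 [366.5231 289.2462] med [0.4946 0.0337 0.0792] zmin/max [0.072  0.0855] ext [0.0154 0.0164]
blk 112 [362.9018 231.125 ] med [0.6551 0.0901 0.3189] zmin/max [0.3107 0.3272] ext [0.0137 0.0208]
blk 165 [263.5697 247.1273] med [ 0.4218 -0.298   0.0301] zmin/max [0.0064 0.0588] ext [0.0187 0.0223]
blk 42 [213.5476 242.2857] med [ 0.5568 -0.3423  0.0988] zmin/max [0.088  0.1077] ext [0.0178 0.0257]
bra 645 [202.6868 342.3907] med [ 0.7896 -0.1689  0.0493] zmin/max [0.0047 0.0689] ext [0.0362 0.0368]
```

View pics/crop1.png

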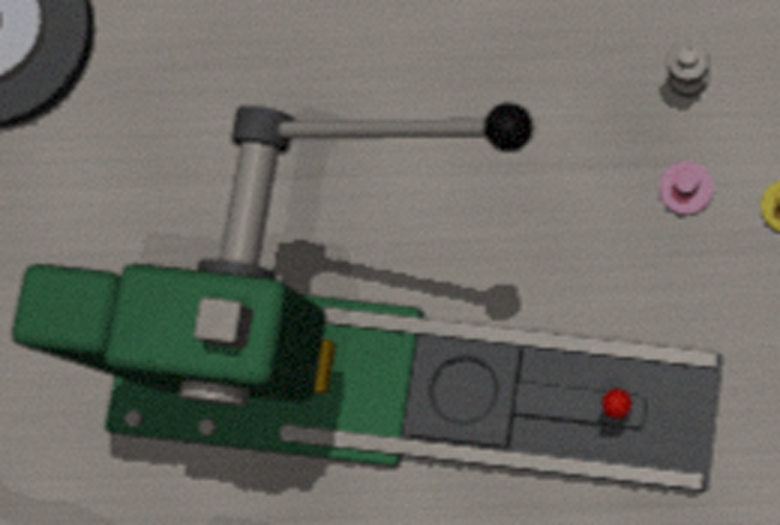

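The two cameras agree to about 2 mm once surface offsets are taken out. The crop shows the pocket at crop (464,390) and the rails running along the bed. Now I'll fit precisely with rectified views and model silhouettes.

```bash
cat >> meas.py <<'E'
from scipy.optimize import minimize
def proj(c,P):
    q=(np.atleast_2d(P)-c["origin"])@c["attitude"];K=c["K"]
    return np.stack([K[0,2]+K[0,0]*q[:,0]/-q[:,2],K[1,2]-K[1,1]*q[:,1]/-q[:,2]],-1)
def rect(c,x0,x1,y0,y1,z,s=.0005):  # rows: x decreasing, cols: y decreasing
    X,Y=np.meshgrid(np.arange(x1,x0,-s),np.arange(y1,y0,-s),indexing="ij")
    uv=proj(c,np.stack([X,Y,0*X+z],-1).reshape(-1,3)).astype(np.float32).reshape(*X.shape,2)
    return cv2.remap(c["image"],uv,None,cv2.INTER_CUBIC)
T=np.linspace(0,2*np.pi,48,endpoint=False)
def circ(p,r,z): return np.stack([p[0]+r*np.cos(T),p[1]+r*np.sin(T),0*T+p[2]+z],-1)
def sil(c,hulls):
    m=np.zeros((480*4,640*4),np.uint8)
    for P in hulls:
        h=cv2.convexHull(((proj(c,P)+.5)*4).astype(np.float32));cv2.fillConvexPoly(m,(h*16).astype(np.int32),1,shift=4)
    return cv2.resize(m.astype(np.float32),(640,480),interpolation=cv2.INTER_AREA)
def fit(c,mask,model,p0,n=2,step=.006):
    f=lambda p:np.abs(sil(c,model(p))-mask).sum()
    r=minimize(f,p0,method="Nelder-Mead",options=dict(initial_simplex=np.vstack([p0]+[np.array(p0)+step*np.eye(len(p0))[i] for i in range(len(p0))]),xatol=1e-4,fatol=.1))
    return r.x,r.fun,mask.sum()
def blank(p,z=0):
    p=[p[0],p[1],z];return [np.vstack([circ(p,.021,0),circ(p,.023,.002),circ(p,.023,.008)]),np.vstack([circ(p,.01,.008),circ(p,.01,.032)])]
def box(c,mask,u,v,r):
    m=np.zeros_like(mask);m[v-r:v+r,u-r:u+r]=mask[v-r:v+r,u-r:u+r];return m.astype(np.float32)
def ball(p,r=.012):
    a=[p+r*np.array([np.cos(t)*np.cos(e),np.sin(t)*np.cos(e),np.sin(e)]) for t in T[::2] for e in np.linspace(-1.5,1.5,11)];return [np.array(a)]
E
python3 - <<'E'
from meas import *
np.set_printoptions(precision=4,suppress=True)
for n,b,r,l in(("top",(347,239,18),(290,304,9),(254,212,14)),("scene",(268,331,22),(366,289,10),(363,231,14))):
    c=load(n+"0.npz");h=cv2.cvtColor(c["image"],cv2.COLOR_RGB2HSV).astype(int);H,S,V=h[...,0],h[...,1],h[...,2]
    print(n,"blank",fit(c,box(c,(H>8)&(H<38)&(S>90),*b),blank,[.655,-.11]))
    print(" handle ball",fit(c,box(c,((H<8)|(H>172))&(S>130),*r),lambda p:ball(np.array([p[0],p[1],.076])),[.485,.03]))
    print(" lever ball@z.316",fit(c,box(c,V<40,*l),lambda p:ball(np.array([p[0],p[1],.316]),.016),[.635,.082]))
    im=rect(c,.40,.62,0,.30,.026);g=im.mean(2);sat=im.max(2).astype(int)-im.min(2)
    save(rect(c,.40,.58,0,.30,.042),n+"_die.png")
    # console plane
    w=cloud(c);k=(abs(w[...,0]-.53)<.09)&(abs(w[...,1]+.34)<.09)&(w[...,2]>.05)&(S<60)&(V>60)
    q=w[k];best=None;rng=np.random.default_rng(0)
    for _ in range(400):
        a=q[rng.choice(len(q),3,False)];nn=np.cross(a[1]-a[0],a[2]-a[0]);nn/=np.linalg.norm(nn)+1e-9
        i=abs((q-a[0])@nn)<.002
        if abs(nn[2])>.7 and (best is None or i.sum()>best.sum()):best=i
    for _ in range(3):
        m=q[best].mean(0);nn=np.linalg.svd(q[best]-m)[2][2];nn*=np.sign(nn[2]);best=abs((q-m)@nn)<.002
    red=((H<6)|(H>174))&(S>130)&(V>60)&(abs(w[...,0]-.53)<.06)&(abs(w[...,1]+.34)<.06)
    d=(w-m)@nn; rt=w[red&(d>.034)]; 
    print(" plane",best.sum(),len(q),m,nn,"slope",np.degrees(np.arccos(nn[2])),"az",np.degrees(np.arctan2(nn[1],nn[0])))
    a=w[red];print(" red heights",np.percentile(d[red],[5,25,50,75,95]),len(rt)); 
    mm=rt.mean(0);ax=np.linalg.svd(rt-mm)[2][0];pr=(rt-mm)@ax;print(" bar top mean",mm,"ax",ax,"range",pr.min(),pr.max())
a=cv2.imread("pics/top_die.png");b=cv2.imread("pics/scene_die.png")
c=load("top0.npz");k=cv2.resize(c["image"][235:315,405:505][...,::-1],(500,400),interpolation=cv2.INTER_CUBIC)
cc=load("scene0.npz");k2=cv2.resize(cc["image"][210:290,170:270][...,::-1],(500,400),interpolation=cv2.INTER_CUBIC)
cv2.imwrite("pics/die2.png",cv2.resize(np.vstack([a,b]),None,fx=.8,fy=.8));print(a.shape)
cv2.imwrite("pics/knob.png",cv2.resize(np.hstack([k,k2]),(800,320)))
E
```

```text
top blank (array([ 0.6536, -0.1133]), np.float64(20.0625), np.float32(252.0))
 handle ball (array([0.4847, 0.0303]), np.float64(9.9375), np.float32(80.0))
 lever ball@z.316 (array([0.6402, 0.0836]), np.float64(39.125), np.float32(181.0))
 plane 940 1810 [ 0.5384 -0.358   0.0965] [-0.2149  0.5447  0.8106] slope 35.84187908362924 az 111.53431739852546
 red heights [0.0089 0.0345 0.0363 0.038  0.0404] 128
 bar top mean [ 0.5297 -0.336   0.1253] ax [-0.2865  0.7761 -0.5617] range -0.031151477541268183 0.02870489960625109
scene blank (array([ 0.6574, -0.1115]), np.float64(34.625), np.float32(311.0))
 handle ball (array([0.4908, 0.0318]), np.float64(26.8125), np.float32(73.0))
 lever ball@z.316 (array([0.6402, 0.0818]), np.float64(116.8125), np.float32(176.0))
 plane 610 1458 [ 0.5598 -0.3429  0.0891] [-0.2117  0.5349  0.818 ] slope 35.11822621348296 az 111.59142607927322
 red heights [0.0087 0.0168 0.0262 0.0352 0.0383] 84
 bar top mean [ 0.5364 -0.3323  0.1212] ax [-0.3264  0.752  -0.5728] range -0.02959388187537549 0.027527998960297465
(360, 600, 3)
```

View pics/die2.png

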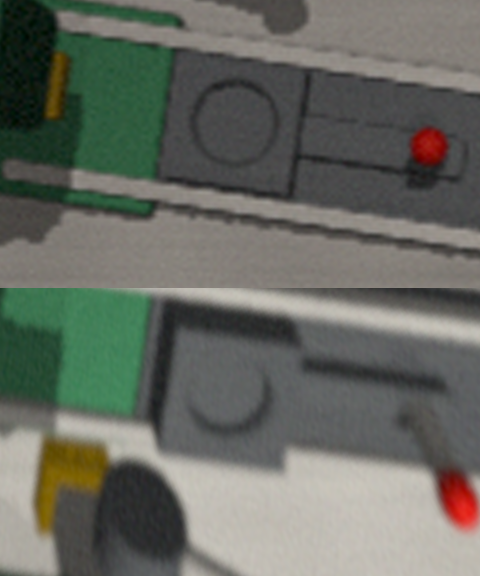

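View pics/knob.png

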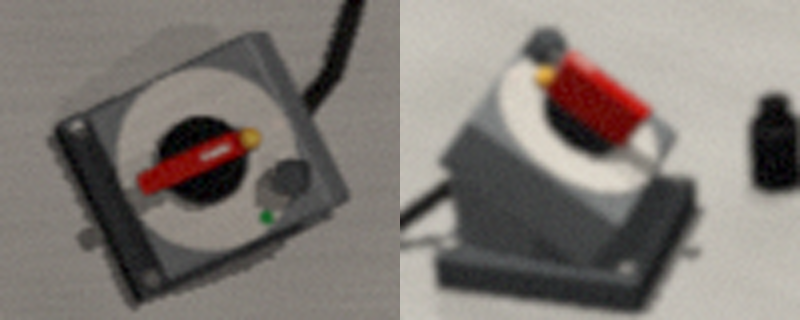

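Knob crop: the lug (brass) is at the upper right end of the bar, and the plunger and green dot are clockwise from it. The cameras differ by 4–6 mm in x. I'll centre the blank with two crossed grips, so its pose is known from the arm, and use that to calibrate both cameras.

```bash
cat >> h.py <<'E'
def down(deg):
    a=np.radians(deg);x=np.array([np.cos(a),np.sin(a),0]);z=np.array([0,0,-1.]);return np.column_stack([x,np.cross(z,x),z])
def stat(t=""): print(t,"t",round(get_clock(),2),"p",np.round(get_eef_pos(),4),"F",np.round(get_force(),1),"w",round(get_grip_width(),4),flush=True)
E
python3 - <<'E'
from h import *
print(np.round(get_eef_rot(),3))
p=np.array([.655,-.112,0])
# choose half turn with moderate joint 6
gripper_to(.042,30)
for a in (0,90,180,-90):
    q=inverse_kinematics(p+[0,0,.1],down(a)); print(a,None if q is None else np.round(q,1))
E
```

```text
[[ 0.388  0.922 -0.001]
 [ 0.922 -0.388 -0.001]
 [-0.001 -0.    -1.   ]]
0 [-14.8  39.2  78.7  -0.   62.1 -14.8]
90 [ -14.8   39.2   78.7   -0.    62.1 -104.8]
180 [-14.8  39.2  78.7  -0.   62.1 165.2]
-90 [-14.8  39.2  78.7  -0.   62.1  75.2]
```

Run:
```python
from meas import *
np.set_printoptions(precision=4,suppress=True)
e=get_eef_pos()
move_to([e[0],e[1],.47],get_eef_rot())
p=np.array([.655,-.112,0])
move_to([.5,-.1,.42],down(0));stat()
move_to(p+[0,0,.07],down(0));stat()
line_to(p+[0,0,.012],vel=.12);stat()
gripper_to(.01,25);stat("grip x")
gripper_to(.042)
line_to(p+[0,0,.045]);move_to(p+[0,0,.045],down(-90))
line_to(p+[0,0,.012],vel=.12);gripper_to(.01,25);stat("grip y")
gripper_to(.042);stat()
line_to(p+[0,0,.09],vel=.2);move_to([.45,-.30,.30],down(-90))
b=dict(top=(347,239,18),scene=(268,331,22))
for n in b:
    c=read_camera(n);np.savez(n+"1.npz",**c);h=cv2.cvtColor(c["image"],cv2.COLOR_RGB2HSV).astype(int);H,S,V=h[...,0],h[...,1],h[...,2]
    print(n,fit(c,box(c,(H>8)&(H<38)&(S>90),*b[n]),blank,[.655,-.112]))
stat()
a=load("top1.npz")["image"];b=load("scene1.npz")["image"];save(cv2.resize(np.hstack([a,b]),(800,300),interpolation=cv2.INTER_AREA),"two1.png")
```

```text
t 4.11 p [ 0.5002 -0.0994  0.4201] F [-0.3  0.7 -0.1] w 0.0419
 t 5.53 p [ 0.6557 -0.1122  0.0714] F [0.4 0.1 0.7] w 0.0419
 t 6.17 p [ 0.6554 -0.1121  0.0126] F [-0.6  0.4 -0.1] w 0.0418
grip x t 6.48 p [ 0.6557 -0.1121  0.0131] F [-0.9  0.2  6.8] w 0.019
grip y t 9.4 p [ 0.6555 -0.1122  0.0129] F [-0.1  0.5  6.6] w 0.019
 t 9.75 p [ 0.6549 -0.112   0.0119] F [-0.1  0.   0. ] w 0.0419
top (array([ 0.6552, -0.1128]), np.float64(17.5625), np.float32(257.0))
scene (array([ 0.6583, -0.1112]), np.float64(31.375), np.float32(314.0))
 t 11.7 p [ 0.4505 -0.2993  0.299 ] F [-0.6 -1.1 -0.2] w 0.0423
```

View pics/two1.png

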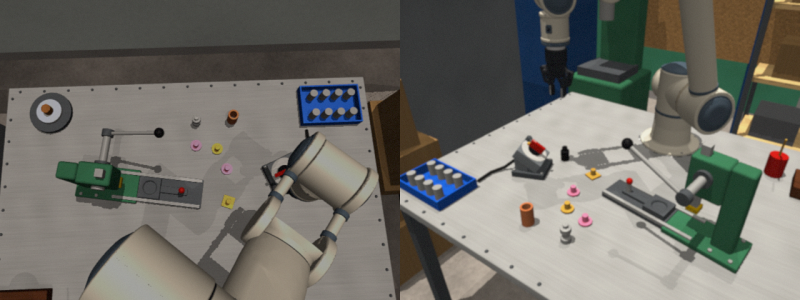

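The scale is confirmed: with the blank at a known (0.655, -0.112), the top camera is off by under 1 mm and the scene camera by about 3 mm in x. Next I'll refine the pocket with a dark-ring match in the top view.

Run:
```python
from meas import *
np.set_printoptions(precision=4,suppress=True)
B=dict(top=[.0002,-.0008],scene=[.0033,.0008])
for n in("top","scene"):
    c=load(n+"0.npz");im=rect(c,.45,.56,.10,.21,.0405);g=cv2.cvtColor(im,cv2.COLOR_RGB2GRAY)
    if n=="top":
        g=cv2.GaussianBlur(g,(0,0),1.5).astype(np.float32);N=141;yy,xx=np.mgrid[:N,:N]-N//2;r=np.hypot(xx,yy)*.0005
        t=np.zeros((N,N),np.float32);t[(r>.019)&(r<.034)]=1;t[(r>.0245)&(r<.0285)]=0;m=((r>.017)&(r<.034)).astype(np.float32);t[r<.024]=1
        s=cv2.matchTemplate(g,t,cv2.TM_CCOEFF_NORMED,mask=m);s[~np.isfinite(s)]=-1
        _,v,_,l=cv2.minMaxLoc(s);print("pocket",v,.56-(l[1]+N//2)*.0005-B[n][0],.21-(l[0]+N//2)*.0005-B[n][1])
    # rails at z .026
    im=rect(c,.40,.60,-.02,.15,.026);save(im,n+"_rail.png");h=cv2.cvtColor(im,cv2.COLOR_RGB2HSV)
    edges=cv2.Canny(cv2.GaussianBlur(im,(0,0),2),20,50);L=cv2.HoughLinesP(edges,1,np.pi/720,60,minLineLength=150,maxLineGap=12)
    for a in (L[:,0] if L is not None else []): print(n,"line x",np.round([.60-a[1]*.0005,.60-a[3]*.0005],4),"y",np.round([.15-a[0]*.0005,.15-a[2]*.0005],4),"ang",round(np.degrees(np.arctan2(a[3]-a[1],a[2]-a[0])),2))
```

```text
pocket 0.7313030362129211 0.5028 0.1543
top line x [0.448  0.4335] y [ 0.076  -0.0185] ang 8.72
scene line x [0.545 0.529] y [ 0.107 -0.005] ang 8.13
scene line x [0.5645 0.5455] y [0.148 0.018] ang 8.32
scene line x [0.461 0.449] y [0.1085 0.028 ] ang 8.48
```

Run:
```python
from meas import *
p=np.array([.655,-.112,0]);P=np.array([.5028,.1543,0]);R=down(-90)
move_to(p+[0,0,.09],R);line_to(p+[0,0,.0135],vel=.15);gripper_to(.01,30);stat("grip")
line_to(p+[0,0,.14],vel=.25);stat("lift")
move_to([.45,-.04,.16],R);move_to(P+[0,0,.12],R);stat("hover")
c=read_camera("scene");save(c["image"][180:420,280:600],"hov.png")
line_to(P+[0,0,.065],vel=.12);stat()
f0=np.array(get_force())
z=.065
while z>.0465:
    z-=.0015;line_to(P+[0,0,z],vel=.05);f=np.array(get_force())-f0
    if f[2]>3: break
stat("down z=%.4f"%z)
```

```text
grip t 13.99 p [ 0.6558 -0.1122  0.0149] F [-1.4 -0.7  7.1] w 0.0183
lift t 14.65 p [ 0.6543 -0.1118  0.1391] F [-0.3  0.2 -3.4] w 0.0187
hover t 16.36 p [0.5031 0.1543 0.1195] F [ 0.1  0.1 -3.4] w 0.0187
 t 17.02 p [0.5031 0.1539 0.0654] F [ 0.1  0.3 -2. ] w 0.0184
down z=0.0485 t 19.77 p [0.5031 0.1543 0.0489] F [1.6 1.3 7.6] w 0.0191
```

It is seated: TCP drop minus grip height puts the underside at 0.034, the pocket floor. I'll release, check from the top, then push the die.

Run:
```python
from meas import *
P=np.array([.5028,.1543,0]);R=down(-90)
gripper_to(.042);line_to(P+[0,0,.12],vel=.2);stat("released")
a=np.radians(81.5);py=np.array([np.cos(a),np.sin(a),0]);H=np.array([.4845,.0311,0]);R=down(-8.5)
gripper_to(.045);move_to(H+[0,0,.14],R)
im=read_camera("scene")["image"];im2=read_camera("top")["image"]
save(np.hstack([cv2.resize(im[200:410,280:560],(400,300)),cv2.resize(im2[200:350,120:320],(400,300))]),"seat.png")
line_to(H+[0,0,.050],vel=.15);stat("at handle")
gripper_to(.01,30);stat("gripped")
```

```text
released t 20.62 p [0.5028 0.1543 0.1204] F [-0.1  1.1 -1.1] w 0.0422
at handle t 23.23 p [0.4848 0.0311 0.0505] F [1.  0.  0.1] w 0.0449
gripped t 23.55 p [0.486  0.0309 0.051 ] F [ 4.4 -1.   8.5] w 0.022
```

View pics/seat.png

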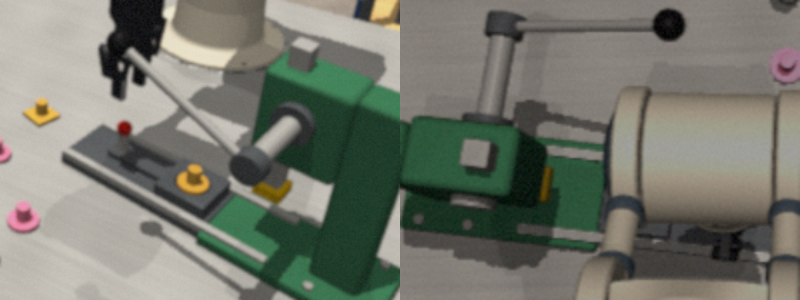

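The left half shows the blank lying flat and centred in the die pocket. Now the push.

Run:
```python
from meas import *
a=np.radians(81.5);py=np.array([np.cos(a),np.sin(a),0]);s=np.array([.4855,.0310,.0505])
f0=np.array(get_force())@py
line_to(s+py*.100,vel=.1);stat("100")
d=.1
while d<.142:
    d+=.003;line_to(s+py*d,vel=.06);f=np.array(get_force())@py-f0
    print(round(d,3),round(f,1),end="; ")
    if f<-12: break
stat("end");e=np.array(get_eef_pos())-s;print("travel",e@py)
```

```text
100 t 24.7 p [0.5013 0.1301 0.0511] F [5.1 0.3 3.8] w 0.0217
0.103 1.8; 0.106 2.1; 0.109 2.6; 0.112 1.8; 0.115 -6.6; 0.118 -7.6; 0.121 -7.2; 0.124 -7.6; 0.127 1.9; 0.13 1.0; 0.133 -0.1; 0.136 0.6; 0.139 0.3; 0.142 0.4; end t 28.2 p [0.5065 0.1716 0.0505] F [ 0.6 -0.  -1. ] w 0.0098
travel 0.14216637000586202
```

The die met its stop at about 0.1135 of travel, then the grip slid off the ball. I'll back out and confirm with a shut-finger push from behind.

Run:
```python
from meas import *
np.set_printoptions(precision=4,suppress=True)
a=np.radians(81.5);py=np.array([np.cos(a),np.sin(a),0]);s=np.array([.4855,.0310,.0505])
e=np.array(get_eef_pos());R=down(81.5)  # jaws along py: shut fingers push on one flat back
line_to(e+[0,0,.10],vel=.2)
gripper_to(0.0)
b=s+py*.055;move_to([b[0],b[1],.15],R);line_to([b[0],b[1],.052],vel=.15)
stat("behind");f0=np.array(get_force())@py
d=.055
while d<.13:
    d+=.004;line_to(s+py*d+[0,0,.0015],vel=.08);f=np.array(get_force())@py-f0
    if f<-10: break
print("contact d",d,"f",f);stat()
line_to(s+py*(d-.03)+[0,0,.0015],vel=.2);line_to(s+py*(d-.03)+[0,0,.12],vel=.2)
move_to([.42,-.2,.32],R);stat()
for n in("top","scene"):
    c=read_camera(n);np.savez(n+"2.npz",**c);h=cv2.cvtColor(c["image"],cv2.COLOR_RGB2HSV).astype(int);H,S,V=h[...,0],h[...,1],h[...,2]
    u,v=np.round(proj(c,[.5022,.1433,.076])[0]).astype(int)
    print(n,"handle",fit(c,box(c,((H<8)|(H>172))&(S>130),u,v,14),lambda p:ball(np.array([p[0],p[1],.076])),[.502,.143]))
```

```text
behind t 31.5 p [0.494  0.0855 0.0525] F [ 0.5  0.3 -0.6] w 0.0001
contact d 0.09100000000000003 f -32.877846991418274
 t 33.75 p [0.4985 0.1187 0.052 ] F [ -0.5 -32.8   5.1] w -0.0003
 t 36.06 p [ 0.4201 -0.1992  0.3192] F [ 0.5  0.4 -0.7] w -0.0
top handle (array([0.502 , 0.1423]), np.float64(8.375), np.float32(82.0))
scene handle (array([0.5062, 0.1433]), np.float64(28.5625), np.float32(85.0))
```

Travel by camera is 113 mm, matching the stop, and a 33 N push did not move it further, so the die is home. Next, the knob pose, computed offline.

```bash
cat > knob.py <<'E'
from meas import *
n=np.array([-.2133,.5398,.8143]);n/=np.linalg.norm(n)
x0=np.array([.306,-.764,.567]);x0-=n*(x0@n);x0/=np.linalg.norm(x0);y0=np.cross(n,x0)
m=np.array([.5384,-.358,.0965])-.0012*n
def barm(p,dz=0):
    c=np.array([.531,-.335,.12]);c=c-n*((c-m)@n)+n*.030+p[0]*x0+p[1]*y0+n*dz
    a=p[2]*10;x=x0*np.cos(a)+y0*np.sin(a);y=np.cross(n,x)
    return c,x,[np.array([c+i*.03*x+j*.007*y+k*n for i in(-1,1) for j in(-1,1) for k in(-.022,.008)])]
def tool(x,flip=1):  # jaws across the bar
    X=flip*np.cross(n,x);return np.column_stack([X,np.cross(-n,X),-n])
E
python3 - <<'E'
from knob import *
np.set_printoptions(precision=4,suppress=True)
cs=[];xs=[]
for nm,u,v,dz in(("top",452,275,.0012),("scene",219,235,-.0012)):
    c=load(nm+"0.npz");h=cv2.cvtColor(c["image"],cv2.COLOR_RGB2HSV).astype(int);H,S,V=h[...,0],h[...,1],h[...,2]
    mk=(((H<7)|(H>174))&(S>110)&(V>45)).astype(np.uint8);mk=cv2.morphologyEx(mk,cv2.MORPH_CLOSE,np.ones((5,5)))
    r,f,s=fit(c,box(c,mk,u,v,26),lambda p:barm(p,dz)[2],[0,0,0],step=.004)
    C,x,_=barm(r,dz);print(nm,r,f,s,"grip",C-dz*n,"x",x);cs.append(C-dz*n);xs.append(x)
G=np.mean(cs,0);x=np.mean(xs,0);x-=n*(x@n);x/=np.linalg.norm(x);print("G",G,x);np.savez("knob.npz",G=G,x=x)
for fl in(1,-1):
  for ang in(0,-.6,-1.25):
    R=cv2.Rodrigues(n*ang)[0]@tool(x,fl)
    for d in(.0,.08):
        q=inverse_kinematics(G+n*(d-.017),R);print(fl,ang,d,None if q is None else np.round(q,0))
E
```

```text
top [ 0.003  -0.0002 -0.0017] 29.0625 192.0 grip [ 0.5326 -0.3397  0.1182] x [ 0.2866 -0.7623  0.5804]
scene [ 0.0027  0.005  -0.0018] 50.375 312.0 grip [ 0.5374 -0.3376  0.118 ] x [ 0.2859 -0.7625  0.5804]
G [ 0.535  -0.3386  0.1181] [ 0.2862 -0.7624  0.5804]
1 0 0.0 [-27.  34. 106. -64.  25.   9.]
1 0 0.08 [-23.  26. 107. -53.  31.  -1.]
1 -0.6 0.0 [-27.  34. 106. -64.  25.  43.]
1 -0.6 0.08 [-23.  26. 107. -53.  31.  33.]
1 -1.25 0.0 [-27.  34. 106. -64.  25.  80.]
1 -1.25 0.08 [-23.  26. 107. -53.  31.  71.]
-1 0 0.0 [ -27.   34.  106.  -64.   25. -171.]
-1 0 0.08 None
-1 -0.6 0.0 [ -27.   34.  106.  -64.   25. -137.]
-1 -0.6 0.08 [ -23.   26.  107.  -53.   31. -147.]
-1 -1.25 0.0 [ -27.   34.  106.  -64.   25. -100.]
-1 -1.25 0.08 [ -23.   26.  107.  -53.   31. -109.]
```

Run:
```python
from knob import *
k=np.load("knob.npz");x=k["x"];G=np.array([.5332,-.3386,.118])
np.savez("knob.npz",G=G,x=x)
R0=tool(x);gripper_to(.042,40)
move_to(G+n*.08,R0);stat("above")
line_to(G-n*.014,vel=.12);stat("at")
gripper_to(.005,40);stat("grip");e=np.array(get_eef_pos())
print("f tool",np.round(R0.T@get_force(),1))
for a in(.3,.6,.8,1.0,1.2):
    move_to(G-n*.014,cv2.Rodrigues(-n*a)[0]@R0);print(a,"torque about n",round(float(np.array(get_torque())@n),3),"F",np.round(get_force(),1))
stat()
```

```text
above t 38.4 p [ 0.5162 -0.2957  0.1834] F [0.1 0.9 0.6] w 0.042
at t 39.33 p [ 0.5362 -0.346   0.1069] F [ 0.4 -0.3  0.5] w 0.0419
grip t 39.69 p [ 0.5357 -0.3461  0.1074] F [-7.4  2.6  9.2] w 0.0135
f tool [ -5.9   1.3 -10.4]
0.3 torque about n 0.141 F [-7.6  1.9  9.4]
0.6 torque about n 0.024 F [-7.8  1.1 10.2]
0.8 torque about n -0.148 F [-8.   1.9  9.3]
1.0 torque about n -0.117 F [-8.   1.8  9.5]
1.2 torque about n 0.019 F [-9.3  2.2  9.8]
 t 41.44 p [ 0.5352 -0.3461  0.1072] F [-9.3  2.2  9.8] w 0.013
```

The torque sign flipped past 0.6, so the knob snapped through. I'll release, retreat and measure the lever.

Run:
```python
from knob import *
np.set_printoptions(precision=4,suppress=True)
G=np.load("knob.npz")["G"];x=np.load("knob.npz")["x"];R=cv2.Rodrigues(-n*1.2)[0]@tool(x)
gripper_to(.042);line_to(G+n*.09,vel=.2);stat("off")
move_to([.45,-.1,.42],down(-8.5));stat()
for nm in("top","scene"):
    c=read_camera(nm);np.savez(nm+"3.npz",**c)
a=load("top3.npz")["image"];b=load("scene3.npz")["image"]
save(np.hstack([cv2.resize(a[235:315,405:505],(400,320),interpolation=cv2.INTER_CUBIC),cv2.resize(b[205:285,165:265],(400,320),interpolation=cv2.INTER_CUBIC)]),"knob3.png")
c=load("top0.npz");w=cloud(c)
for nm,(u0,u1,v0,v1) in(("top",(150,265,195,232)),("scene",(355,480,215,335))):
    c=load(nm+"0.npz");w=cloud(c)[v0:v1,u0:u1].reshape(-1,3);w=w[w[:,2]>.17]
    o=np.array([.5195,.2664,0]);a=np.radians(81.5);py=np.array([np.cos(a),np.sin(a),0]);px=np.array([np.sin(a),-np.cos(a),0])
    L=np.stack([(w-o)@px,(w-o)@py,w[:,2]],-1);k=abs(L[:,0]-.145)<.014
    rod=L[k&(L[:,1]>-.14)&(L[:,1]<-.01)];hub=L[(abs(L[:,0]-.145)<.03)&(L[:,1]>0)&(L[:,1]<.06)]
    pf=np.polyfit(rod[:,1],rod[:,2],1);print(nm,"rod n",len(rod),"slope deg",np.degrees(np.arctan(-pf[0])),"z at y=.025",np.polyval(pf,.025),"z at -.163",np.polyval(pf,-.163),"hub",np.median(hub,0),hub.min(0),hub.max(0))
```

```text
off t 42.5 p [ 0.5142 -0.2903  0.1909] F [-0.5 -0.2 -0.2] w 0.0416
 t 43.76 p [ 0.4499 -0.1008  0.4186] F [ 0.5 -0.4 -0.3] w 0.042
top rod n 348 slope deg 24.101365564914012 z at y=.025 0.2374889220289385 z at -.163 0.3215907634110077 hub [0.1373 0.0144 0.2492] [0.1152 0.0005 0.2283] [0.158  0.0367 0.259 ]
scene rod n 669 slope deg 24.112007475372216 z at y=.025 0.23378510363028554 z at -.163 0.3179288548892774 hub [0.1592 0.024  0.2415] [0.1152 0.0001 0.2129] [0.1637 0.0411 0.254 ]
```

View pics/knob3.png

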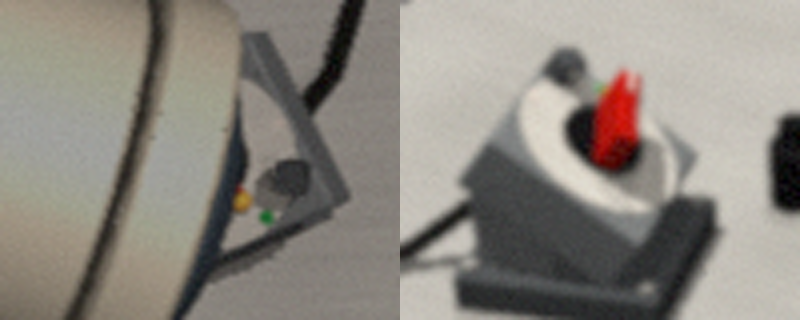

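The lug is past the plunger by the green dot, so the knob is in its second notch. Lever slope is 24.1° in both cameras, which gives hinge and arc. Now pull it down.

```bash
cat > lev.py <<'E'
from meas import *
o=np.array([.5195,.2664,0]);a=np.radians(81.5);py=np.array([np.cos(a),np.sin(a),0]);px=np.array([np.sin(a),-np.cos(a),0])
def lb(v): t=.436-v;return o+px*.1455+py*(.0196-.2*np.cos(t))+np.array([0,0,.2345+.2*np.sin(t)])
off=np.array([0,0,-.019]);R=down(-8.5)
E
python3 - <<'E'
from lev import *
b=lb(.015);print(b)
gripper_to(.055,30);move_to(b+off+[0,0,.09],R);line_to(b+off,vel=.15);stat("at ball")
gripper_to(.01,30);stat("grip")
v=.015
while v<.9:
    v+=.06;v=min(v,.93)
    line_to(lb(v)+off,vel=.08);f=np.array(get_force());t=.436-v
    tang=-py*np.sin(t)*0+py*(-np.sin(t))+np.array([0,0,-np.cos(t)])
    print(round(v,3),"along",round(f@tang,1),"F",np.round(f,1),round(get_clock(),1),flush=True)
    if np.linalg.norm(f)>35: break
stat()
E
```

```text
[0.63931831 0.0837473  0.31623467]
at ball t 45.92 p [0.6397 0.0833 0.2985] F [0.1 0.7 0.3] w 0.0546
grip t 46.27 p [0.6407 0.0834 0.2986] F [ 5.7 -2.5  2.4] w 0.0303
0.075 along 2.4 F [ 7.9 -4.1 -1.5] 46.6
0.135 along 3.6 F [ 8.6 -3.4 -3.1] 46.9
0.195 along 2.9 F [ 8.8 -3.2 -2.5] 47.2
0.255 along 2.6 F [10.4 -2.2 -2.5] 47.5
0.315 along 4.2 F [10.2 -2.3 -4.1] 47.8
0.375 along 1.9 F [11.1 -1.9 -1.9] 48.1
0.435 along 2.8 F [11.  -2.2 -2.8] 48.4
0.495 along 2.4 F [12.6 -1.  -2.3] 48.7
0.555 along 2.8 F [13.7 -2.3 -2.8] 49.0
0.615 along 2.8 F [12.5 -0.5 -2.6] 49.3
0.675 along 1.9 F [12.5 -2.2 -2. ] 49.6
0.735 along 2.7 F [13.1 -1.8 -2.8] 49.9
0.795 along 2.5 F [12.2 -1.6 -2.6] 50.2
0.855 along 1.7 F [12.7 -2.5 -2.2] 50.5
0.915 along 1.0 F [11.7 -2.  -1.3] 50.8
 t 50.77 p [0.6413 0.0887 0.1224] F [11.7 -2.  -1.3] w 0.0301
```

Run:
```python
from lev import *
v=.915
while v<1.0:
    v+=.0125;line_to(lb(v)+off,vel=.05);f=np.array(get_force());print(round(v,3),np.round(f,1),end="; ")
    if f[2]>18: break
stat("end")
im=read_camera("scene")["image"];save(cv2.resize(im[180:420,320:600],(700,600),interpolation=cv2.INTER_CUBIC),"lev.png")
```

```text
0.927 [12.7 -1.8 -2.3]; 0.94 [11.9 -2.2 -1.2]; 0.952 [10.5 -2.9  2.9]; 0.965 [ 9.1 -4.6  9.7]; 0.977 [ 7.3 -4.2 12.5]; 0.99 [ 5.2 -3.9 15.3]; 1.002 [ 4.2 -4.3 19.2]; end t 52.52 p [0.6428 0.0969 0.1091] F [ 4.2 -4.3 19.2] w 0.0301
```

View pics/lev.png

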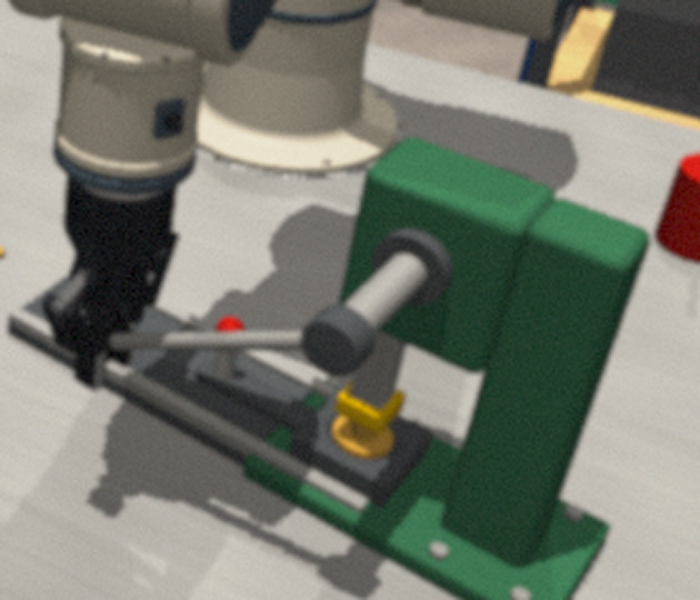

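The stop was felt at 0.95, and the yellow block sits on the blank. I'll release, back off and check.

Run:
```python
from lev import *
line_to(lb(.955)+off,vel=.05);gripper_to(.06);stat("open")
e=np.array(get_eef_pos());line_to(e-py*.01+[0,0,.1],vel=.2);line_to(e-py*.10+[0,0,.2],vel=.25)
move_to([.35,-.25,.42],R);stat()
ims=[read_camera(n)["image"] for n in("scene","top")]
save(np.hstack([cv2.resize(ims[0][140:440,170:570],(400,300)),cv2.resize(ims[1][130:370,80:400],(400,300))]),"fin.png")
c=read_camera("scene");w=cloud(c);h=cv2.cvtColor(c["image"],cv2.COLOR_RGB2HSV).astype(int);V=h[...,2]
k=(V<40)&(w[...,2]>.09)&(abs((w-o)@px-.145)<.03)&((w-o)@py<-.11)&((w-o)@py>-.2);print("ball",k.sum(),np.round(np.median(w[k],0),4),"model .95",np.round(lb(.95),4))
```

```text
open t 53.31 p [0.6401 0.0925 0.1158] F [ 0.9 -0.6 -0.6] w 0.0603
 t 56.08 p [ 0.3507 -0.2497  0.4196] F [ 0.  -0.1 -0.4] w 0.06
ball 121 [0.6545 0.0914 0.1482] model .95 [0.6406 0.092  0.1362]
```

View pics/fin.png

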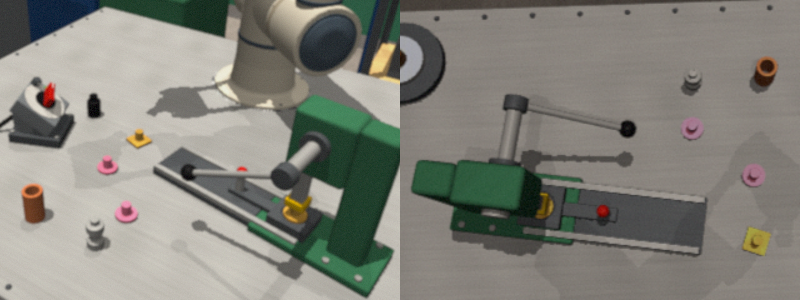

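```bash
python3 -c "
from bench import *
hand_in();print(get_clock())"
```

```text
the job is handed in; nothing more can be done
the job is handed in; nothing more can be done
```

The job is done in the order asked and handed in shortly after 56 s on the robot's clock, against the 72 s limit. No verdict was reported.

- **Blank:** I centred the round bronze blank with two crossed grips and set it in the pocket. The arm's height reading put its underside at 0.034 m, the pocket floor, and the picture showed it lying flat.
- **Die:** It slid 113 mm to its stop. My first grip slid off the handle ball there, so I pushed again from behind. The die held against 33 N, which means it is home.
- **Knob:** I turned it 1.2 rad clockwise. The torque changed sign past the hump, and the brass lug now sits past the plunger, by the green dot.
- **Lever:** I pulled it down until I felt the stop at about 0.95 rad, then released it. The last picture shows the lever down and the yellow block on the blank. The square blank and the other parts stand where they were, and the robot is clear of everything.

**Checks that disagreed:**
- After release, the scene camera put the lever at about 0.90 rad instead of the 0.95 I felt. It may have sprung back a little, or it may be measurement error. Either way it is well past 0.74, where the block meets the blank, so I did not press it again.
- The wrist force showed no clear rise when the block met the blank, only at the stop. That the block bears on the blank rests on the pictures and the lever angle.
- The two cameras differed by 4 to 6 mm in x. I relied on the top one for the blank, pocket and die, after checking it against the blank's known position, and on both for the knob and lever.

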